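Lower the tilting fitting plate

ROBOT

A 6-joint arm with a two-finger parallel gripper is mounted at the origin on the work surface. World frame = base frame: x ahead of the robot, y to its left, z up, the work surface at z = 0. Lengths are in m, angles in rad, forces in N, time in s.
With the tool pointing down it reaches from about 0.225 to 0.875 m from the base axis. Payload 3.4 kg.
Tool frame: the origin (TCP) lies between the finger pads; the fingertips stand 8 mm ahead of it and the grasp point (between the pads) lies 11 mm behind it; z points along the fingers, y is the line along which they close (so a half turn about z gives the same grasp; the last joint's range is limited). The gripper opens to 85 mm and grips with 20 to 120 N. Pads are 22 mm wide; open, the fingers measure 114 mm over their backs; the gripper's body (76 mm by 85 mm) begins 54 mm behind the grasp point. The pads swing forward as they close: fully open they stand 13 mm farther back than shut.
Start: joints at [-1.336, 0.276, 1.505, -0, 1.361, -0.121], TCP at [0.2, -0.539, 0.239] pointing down, gripper open.
Joint ranges: [-2.89, 2.89], [-0.75, 2.08], [0.22, 2.7], [-1.18, 4.32], [0.11, 2.71], [-2.7, 2.7]. Speed limits (rad/s): [2.57, 2.57, 3.14, 3.14, 3.14, 3.14].

INTERFACE

Orientations are given as a unit quaternion [w, x, y, z].
In Python, from rig import manip gives the robot as it stands.
- The arm moves only by the tool move_arm, never from a script. Its argument "deltas" is a list that holds one entry, the list of rows, each a list of 5 numbers: the shift along the tool's x, y, z normalised to -1 to 1, where 1 is 80 cm, then the turn about the tool's z normalised to -1 to 1, where 1 is 120 degrees, then the closure, from -1 (fully open) to 1 (shut). In form: [[[tx, ty, tz, twist, grip], ...]]. A call has 1 to 12 rows; each row is the pose to reach, as a shift and turn from the pose commanded when the call began, along the tool's axes at that moment; what a row does not reach only later rows make up. A row lasts 1/10 s, in which the tool goes at most 50 mm and 8.59 degrees, less where a joint would pass 70% of its speed; a pose out of reach is approached as far as the arm can. A call with a number of a shift or a turn outside -1 to 1 is refused whole. A call with a gripper value outside its range is refused whole. The fingers move at their own pace and stop on an object; "squeeze" is the grip in N (left out, the last holds). Time passes only in rows, so rows that repeat a pose let the fingers close. It gives the time, the measured TCP pose, the force, the opening and the grip force at its end, in the units of the state.
- manip.get_state(): the state, without advancing time (a new reading comes with each control period).
- manip.get_image(name): name is "side" or "top" or "wrist"; returns the picture (384x512x3 uint8, red, green, blue); there is no depth.
- manip.camera_params(name): a dict with "fx", "fy", "cx", "cy" (pixels), "R" (3x3) and "t" (3): a world point X has camera coordinates R X + t; the wrist camera has in their place "tool_from_camera" (4x4, takes a point from camera to tool coordinates, whose origin is the TCP and whose axes are the flange's). Camera axes: x right, y down, z forward; pixel columns grow to the right and rows downward; lengths in m; the calibration is good to about 2 mm. A picture is of the moment at which its call begins: read the wrist's pose just before it. camera_params takes no time and is no camera call.
- manip.sign_off(): hands the job in; it is judged then, once.
The state is a dict: "clock": time; "qpos": joint angles; "qd": joint speeds; "effort": joint torques, N m; "position": TCP position; "ee_rot": TCP orientation; "contact_force": force on the tool from outside, world axes, zero at the start; "moment": the same for the moment, N m; "width": finger opening in m; "gripper_force": force on a finger pad.
Only numpy, scipy, OpenCV 4.12 (cv2) and the standard library are available. Lean on these libraries where they do the work, as an engineer would, in place of code of your own. Each camera call takes 0.05 s, during which the arm holds its last target. There are 200 camera calls.

TASK

Draw the square steel release bar right out of its storage tube and use the bar, never the gripper itself, to flip the ratchet pawl on the tilting stand up and over until it lies on its back stop. Lay the bar down flat on the rubber mat, and lower the tilted plate smoothly, without slamming it, until it lies fully home on its rests. Leave the other things on the bench where they are.

Things in the scene. Friction and masses are not known exactly. Their poses are not given: they have to be found in the camera images.
- stand: tilting stand fixed to the bench: grey steel base 250 x 230 x 8 mm (x by y) with two uprights 8 mm thick at y = +-104 mm. Origin at the centre of the base's underside, x away from the robot, y to its left. Between the uprights a black plate, with a valve bolted on it, hinges up about a shaft at the stand's near side, its far edge rising
- wheel (a point): centre of the ratchet wheel (76 mm over its 14 saw teeth, 10 mm thick) on the plate's shaft, outside the right-hand upright; the shaft is parallel to the stand's y. At stand x = -75, y = -131, z = 100 mm. The pawl lies above it
- tube_mouth (a point): centre of the open end of a square storage tube (outside 22 mm, inside 16 mm, 240 mm deep) fixed low across the stand, parallel to its y, at stand x = -75, y = -165, z = 35 mm. It opens to the stand's -y, its right: the bar slides out that way. Below the handle nothing of the stand reaches beyond the mouth
- bar: release bar, plain steel, 300 mm, 210 g: 10 mm square, the last 30 mm at the tip 8 mm round. Origin at mid-length (balance point) in the underside; its y runs along it to the tip. Starts lying loose in the tube, tip inward, parallel to the stand's y, the square end standing 65 to 80 mm out of the mouth, centre line 32 mm above the bench
- bar_tip (a point): centre of the bar's round tip end, 150 mm from its middle, on its centre line
- pawl (a joint): angle of the steel pawl, rad: 0 to 0.2 nose down on the wheel's teeth (the plate is locked against lowering), about 1.75 upright, 2.1 thrown over on its back stop. A gravity pawl, 90 g, no spring: pushed past upright it falls over by itself and stays there; short of upright it falls back into the teeth
- pawl_pivot (a point): middle of the pawl's pivot pin, parallel to the stand's y, at stand x = -29, y = -131, z = 154 mm. The pawl is an arm 12 mm wide (y) and 10 mm deep reaching 100 mm from the pin: engaged, it points to the stand's -x and 10 degrees down; it turns up and over towards +x
- pawl_toe (a point): point on the underside of the pawl's toe, 86 mm from the pin, where to lift it (engaged: about stand x = -112, y = -131, z = 134 mm); it turns with the pawl. Under the toe, to the near side of the wheel, is free space: the bar fits in from the stand's -y, parallel to the pin, and its tip may reach 20 mm past the pawl's middle
- plate (a joint): tilt of the plate, rad: 0 lying home on its two rests, starts 0.36 to 0.62 with the far edge up. The pivot is stiff: the plate stays at any tilt and, with the pawl thrown over, needs about 1 to 6 N downwards at the handle. With the pawl engaged it goes down to about 0.3 and locks there
- handle (a point): centre of the plate's rubber handle grip, a round bar 20 mm thick, 85 mm long, parallel to the stand's y, standing out to the right of the plate's free end: 170 mm from the shaft's axis, at stand y = -175 mm. It swings on a circle about the shaft and is 100 mm above the bench, at stand x = 95 mm, when the plate is home
- mat: black rubber tool mat fixed to the bench, 150 x 340 x 3 mm (x, y, z), origin at the centre of its underside, long side along its y
- wrench_big: bystander: open-ended wrench 210 mm long lying on the bench
- wrench_small: bystander: open-ended wrench 150 mm long lying on the bench
- pliers: bystander: water-pump pliers with red handles, 220 mm long
- oil_can: bystander: steel oil can, 68 mm across, 165 mm high with its spout
- seal_big: bystander: black seal ring, 52 mm across
- seal_small: bystander: black seal ring, 34 mm across
- nipple: bystander: steel pipe nipple standing on end, 28 mm across, 38 mm high

How it is judged:
By the outcome, as a careful person would: the job done as asked, in the order asked, and still so for the second after the job is handed in, with the robot touching nothing.
It also fails if it takes over 61 s, if anything falls off the work surface, if the arm or the gripper's body presses on something with over 40 N, if the wrist force passes 120 N, or if a joint passes its speed limit or range.

## Working session

There is one attempt and no reset: what is moved stays moved. The work goes in short steps, Python scripts to look and compute and a tool call to move; the robot and the scene stay as the last step left them, time stands still between calls to the robot, and variables do not carry over. Pictures are saved under pics/ and viewed, at most 10 in all, crops included, and the job is handed in when it is done.

Besides the shell and the picture viewer there is one more tool, called after ">>>" by a JSON object that holds its "op" and its "data", one argument or row to a line. move_arm: Moves the arm, as the interface text tells. Scaled input: -1 to 1 covers 80 cm each way for a shift and 120 degrees each way for a turn. Its arguments: {"type":"object","properties":{"deltas":{"type":"array","items":{"type":"array","items":{"type":"array","items":{"type":"number","minimum":-1,"maximum":1}}}},"squeeze":{"type":"number"}},"required":["deltas"]}

```bash
ls; mkdir -p pics
python3 - <<'E'
from rig import manip
import cv2,numpy as np
s=manip.get_state();print({k:np.round(v,3).tolist() for k,v in s.items()})
for n in("side","top"):
    im=manip.get_image(n);cv2.imwrite(f"pics/{n}0.png",im[:,:,::-1]);c=manip.camera_params(n);print(n,c)
print(manip.camera_params("wrist"))
E
```

```text
pics
{'clock': 0.0, 'qpos': [-1.336, 0.277, 1.506, 0.0, 1.361, -0.121], 'qd': [0.001, 0.002, 0.001, -0.001, -0.002, -0.001], 'effort': [-0.001, -41.679, -24.581, -0.0, 0.011, 0.0], 'position': [0.2, -0.538, 0.238], 'ee_rot': [-0.001, 0.984, 0.177, -0.0], 'contact_force': [-0.187, -0.96, 0.236], 'moment': [0.037, -0.058, 0.018], 'gripper_force': 0.0, 'width': 0.086}
side {'fx': 350.6615400211303, 'fy': 350.6615400211303, 'cx': 253.0557219123856, 'cy': 196.0370379336124, 'R': array([[-0.88960231, -0.45651201, -0.01430069],
       [-0.24390032,  0.50129369, -0.8301911 ],
       [ 0.38616105, -0.73505198, -0.55729545]]), 't': array([0.5121945 , 0.22429467, 0.75428948])}
top {'fx': 464.7450789351291, 'fy': 464.7450789351291, 'cx': 255.78898264149345, 'cy': 189.64924149979825, 'R': array([[ 1.80079265e-02, -9.99832563e-01,  3.24977833e-03],
       [-9.89182910e-01, -1.82891769e-02, -1.45542700e-01],
       [ 1.45577767e-01, -5.93702937e-04, -9.89346634e-01]]), 't': array([0.01590186, 0.562366  , 1.28374822])}
{'fx': 291.4034198922787, 'fy': 291.4034198922787, 'cx': 255.62477031561843, 'cy': 193.85017024816327, 'tool_from_camera': array([[-1.00713381e-04, -9.53459052e-01, -3.01522514e-01,
         7.75354897e-02],
       [ 9.99999856e-01,  6.26688171e-05, -5.32184198e-04,
        -8.25723593e-04],
       [ 5.26311900e-04, -3.01522524e-01,  9.53458909e-01,
        -1.33952530e-01],
       [ 0.00000000e+00,  0.00000000e+00,  0.00000000e+00,
         1.00000000e+00]])}
```

View pics/top0.png

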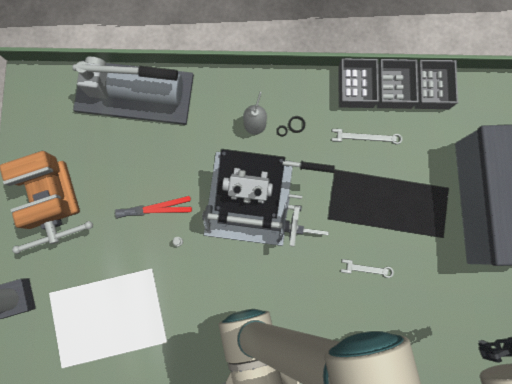

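View pics/side0.png

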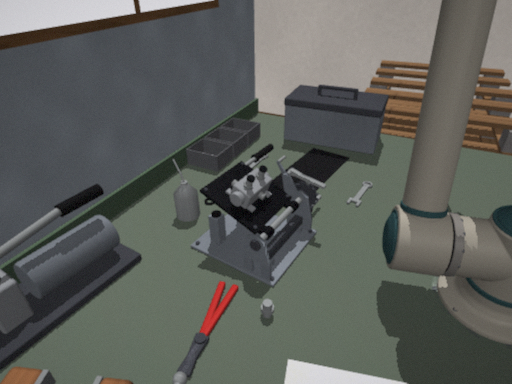

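Top view: stand around (250,195), bar end near (327,233), handle near (318,167), mat around (388,203). I'll enlarge that region next.

```bash
python3 - <<'E'
import cv2
im=cv2.imread("pics/top0.png")[140:260,195:345]
cv2.imwrite("pics/topc.png",cv2.resize(im,None,fx=5,fy=5,interpolation=cv2.INTER_CUBIC))
E
cat > h.py <<'E'
import numpy as np
from rig import manip
def ray(n,u,v,z):
    c=manip.camera_params(n);R=c["R"];t=c["t"]
    d=R.T@np.array([(u-c["cx"])/c["fx"],(v-c["cy"])/c["fy"],1]);o=-R.T@t
    return o+d*(z-o[2])/d[2]
def proj(n,X):
    c=manip.camera_params(n);p=c["R"]@np.array(X)+c["t"]
    return np.array([c["fx"]*p[0]/p[2]+c["cx"],c["fy"]*p[1]/p[2]+c["cy"]])
E
python3 - <<'E'
from h import *
for u,v,z,l in[(327,233,.032,'barend'),(392,203,.003,'mat'),(213,151,.0,'m')]:print(l,ray("top",u,v,z))
E
```

```text
barend [ 0.44293398 -0.17779656  0.032     ]
mat [ 0.53550129 -0.37280145  0.003     ]
m [0.68190488 0.15553331 0.        ]
```

View pics/topc.png

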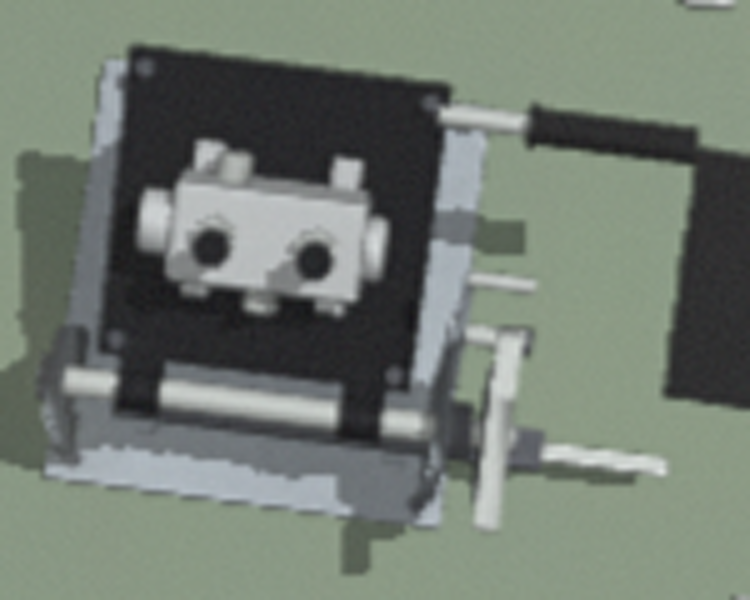

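```bash
cat >> h.py <<'E'
def fit(S,W):
    S=np.array(S,float);W=np.array(W,float);a=S-S.mean(0);b=W-W.mean(0)
    th=np.arctan2((a[:,0]*b[:,1]-a[:,1]*b[:,0]).sum(),(a*b).sum())
    R=np.array([[np.cos(th),-np.sin(th)],[np.sin(th),np.cos(th)]])
    t=W.mean(0)-R@S.mean(0);return th,t,W-(S@R.T+t)
E
python3 - <<'E'
from h import *
import cv2
P=[(44,476,.008,-.125,.115),(440,525,.008,-.125,-.115),(103,60,.008,.125,.115),(486,132,.008,.125,-.115),
(542,451,.035,-.075,-.165),(487,527,.140,-.1275,-.131),(67,380,.1,-.075,.112),]
W=[ray("top",195+(u-2)/5,140+(v-2)/5,z)[:2] for u,v,z,_,_ in P]
th,t,r=fit([p[3:] for p in P],W);print(np.degrees(th),t,np.round(r*1000,1))
b=ray("top",195+(664-2)/5,140+(466-2)/5,.032);R=np.array([[np.cos(th),-np.sin(th)],[np.sin(th),np.cos(th)]])
print("bar end stand",R.T@(b[:2]-t),b)
for u,v in[(697,130),(697,158),(527,105),(527,133)]:
  print("handle at z.17",R.T@(ray("top",195+u/5,140+v/5,.17)[:2]-t))
im=manip.get_image("top");m=(im.max(2)<45).astype(np.uint8)[165:245,328:455]
n,l,st,_=cv2.connectedComponentsWithStats(m);i=1+st[1:,4].argmax();ys,xs=np.nonzero(l==i)
box=cv2.boxPoints(cv2.minAreaRect(np.c_[xs+328,ys+165].astype(np.float32)));M=np.array([ray("top",*p,.003) for p in box])
print(M,M.mean(0),[np.linalg.norm(M[k]-M[k-1]) for k in range(4)])
print("mouth",R@[-.075,-.165]+t,"toe",R@[-.112,-.131]+t)
E
```

```text
-6.36416714377569 [0.54143354 0.0452616 ] [[  2.7   1.2]
 [  4.3   1.4]
 [ -0.    2.5]
 [-13.7   4.2]
 [  2.    1. ]
 [  4.    0.6]
 [  0.8 -11. ]]
bar end stand [-0.07245904 -0.23366617] [ 0.44351974 -0.17893269  0.032     ]
handle at z.17 [ 0.09142758 -0.21275396]
handle at z.17 [ 0.07675176 -0.21429256]
handle at z.17 [ 0.09315246 -0.12384527]
handle at z.17 [ 0.0784537  -0.12554477]
[[ 0.58796078 -0.488821    0.003     ]
 [ 0.58883298 -0.53592772  0.003     ]
 [ 0.44221331 -0.52978367  0.003     ]
 [ 0.44137109 -0.48341331  0.003     ]] [ 0.51509454 -0.50948642  0.003     ] [np.float64(0.14668939957321317), np.float64(0.04711479158362679), np.float64(0.1467483465085217), np.float64(0.04637800710060846)]
mouth [ 0.44860591 -0.11040802] toe [ 0.41560274 -0.0725162 ]
```

Run:
```python
from h import *
import cv2
P=[(44,476,.008,-.125,.115),(440,525,.008,-.125,-.115),(103,60,.008,.125,.115),
(542,451,.035,-.075,-.165),(487,527,.140,-.1275,-.131)]
W=[ray("top",195+(u-2)/5,140+(v-2)/5,z)[:2] for u,v,z,_,_ in P]
th,t,r=fit([p[3:] for p in P],W);print(np.degrees(th),t,np.round(r*1000,1))
R=np.array([[np.cos(th),-np.sin(th)],[np.sin(th),np.cos(th)]])
b=ray("top",195+(664-2)/5,140+(466-2)/5,.032)
print("bar end",b,R.T@(b[:2]-t))
# handle tilt: z = .1+.17*sin(a), x=-.075+.17 cos a  -> match
for a in np.arange(.3,.66,.04):
  z=.1+.17*np.sin(a);x=-.075+.17*np.cos(a)
  print(round(a,2),round(x,3),np.round((R.T@(ray("top",195+(612-2)/5,140+(131-2)/5,z)[:2]-t)),3))
im=manip.get_image("top");sub=im[165:245,325:455];print(sub[35,::16].tolist(),sub[5,5])
m=(sub[:,:,1].astype(int)<70).astype(np.uint8)
n,l,st,_=cv2.connectedComponentsWithStats(m);print(st)
i=1+st[1:,4].argmax();ys,xs=np.nonzero(l==i)
box=cv2.boxPoints(cv2.minAreaRect(np.c_[xs+325,ys+165].astype(np.float32)));M=np.array([ray("top",*p,.003) for p in box])
print(M,M.mean(0),[np.linalg.norm(M[k]-M[k-1]) for k in range(4)])
print("mouth",R@[-.075,-.165]+t,"toe",R@[-.112,-.131]+t)
```

```text
-5.997421378081499 [0.54382379 0.04705079] [[ 1.1  0.2]
 [ 1.2  0.5]
 [-1.8 -0.1]
 [-1.4 -0.2]
 [ 0.9 -0.3]]
bar end [ 0.44351974 -0.17893269  0.032     ] [-0.07614345 -0.23522672]
0.3 0.087 [ 0.087 -0.173]
0.34 0.085 [ 0.086 -0.172]
0.38 0.083 [ 0.084 -0.171]
0.42 0.08 [ 0.083 -0.171]
0.46 0.077 [ 0.082 -0.17 ]
0.5 0.074 [ 0.08  -0.169]
0.54 0.071 [ 0.079 -0.169]
0.58 0.067 [ 0.078 -0.168]
0.62 0.063 [ 0.077 -0.167]
[[140, 156, 135], [50, 49, 50], [47, 47, 47], [47, 45, 48], [46, 46, 46], [49, 47, 49], [48, 48, 47], [31, 30, 31], [88, 96, 83]] [40 41 40]
[[   0    0  130   80 4548]
 [   0    0  124   73 5852]]
[[ 0.49121256 -0.15157942  0.003     ]
 [ 0.64653628 -0.17748464  0.003     ]
 [ 0.59028987 -0.54942973  0.003     ]
 [ 0.43677175 -0.51758632  0.003     ]] [ 0.54120261 -0.34902003  0.003     ] [np.float64(0.37003357732553416), np.float64(0.15746916440007055), np.float64(0.3761739099718301), np.float64(0.1567858886965799)]
mouth [ 0.45199448 -0.10920982] toe [ 0.41874944 -0.07153002]
```

>>> {"op": "move_arm", "data": {
  "deltas": [
    [[0.449,-0.329,0.098,-0.53,-1],[0.449,-0.329,0.098,-0.53,-1],[0.449,-0.329,0.098,-0.53,-1],[0.449,-0.329,0.098,-0.53,-1],[0.449,-0.329,0.098,-0.53,-1],[0.449,-0.329,0.098,-0.53,-1],[0.449,-0.329,0.098,-0.53,-1],[0.449,-0.329,0.098,-0.53,-1],[0.449,-0.329,0.098,-0.53,-1],[0.449,-0.329,0.098,-0.53,-1],[0.449,-0.329,0.098,-0.53,-1],[0.449,-0.329,0.098,-0.53,-1]]
  ]
}}

```text
clock: 1.4
position: [0.445, -0.168, 0.161]
ee_rot: [0.0, 0.743, 0.669, -0.0]
contact_force: [-0.2, -0.9, 0.7]
width: 0.0853
gripper_force: 0.0
```

```bash
cat >> h.py <<'E'
from scipy.spatial.transform import Rotation as Ro
TH=np.radians(-5.997);T0=np.array([.54382,.04705]);RS=np.array([[np.cos(TH),-np.sin(TH)],[np.sin(TH),np.cos(TH)]])
def st(pr=True):
    s=manip.get_state();q=s["ee_rot"];Rt=Ro.from_quat([q[1],q[2],q[3],q[0]]).as_matrix()
    sp=RS.T@(np.array(s["position"])[:2]-T0)
    if pr:print("t",round(s["clock"],2),"pos",np.round(s["position"],4),"stand",np.round(sp,4),"phi",round(np.degrees(np.arctan2(Rt[1,0],Rt[0,0])),2),"tilt",round(Rt[2,2],4),"F",np.round(s["contact_force"],1),"w",round(s["width"],4),"gf",round(s["gripper_force"],1),"q",np.round(s["qpos"],2))
    return np.array(s["position"]),Rt
def wray(p,Rt,u,v,z):
    c=manip.camera_params("wrist");A=c["tool_from_camera"]
    d=Rt@A[:3,:3]@np.array([(u-c["cx"])/c["fx"],(v-c["cy"])/c["fy"],1]);o=p+Rt@A[:3,3]
    X=o+d*(z-o[2])/d[2];return X,RS.T@(X[:2]-T0)
def go(sx,sy,z,phi=None):
    p,Rt=st();X=np.r_[RS@[sx,sy]+T0,z];d=Rt.T@(X-p)
    print("GO",np.round(d/.8,4), "twist",None if phi is None else round((np.degrees(np.arctan2(Rt[1,0],Rt[0,0]))-phi)/120,4))
E
python3 - <<'E'
from h import *
import cv2
p,R=st();im=manip.get_image("wrist");cv2.imwrite("pics/w1.png",im[:,:,::-1]);np.savez("w1.npz",p=p,R=R)
E
```

```text
t 1.4 pos [ 0.445 -0.168  0.161] stand [-0.0758 -0.2242] phi 83.97 tilt -1.0 F [-0.2 -0.9  0.7] w 0.0853 gf 0.0 q [-0.51  0.19  1.83 -0.    1.12 -0.4 ]
```

View pics/w1.png

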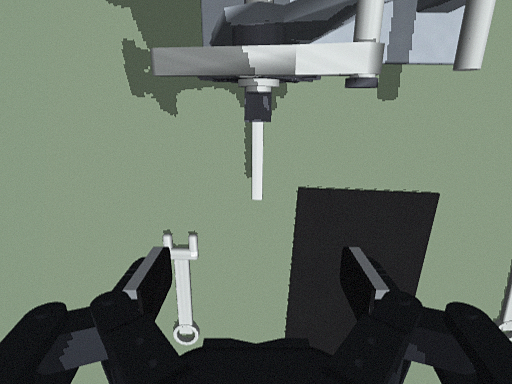

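Wrist view: bar end at (257,199), tube mouth (258,121), pawl spans (152–383, 45–75), pivot end (362,82), mat near corners (297,187) and (439,194).

Run:
```python
from h import *
d=np.load("w1.npz");p,R=d["p"],d["R"]
for u,v,z,l in[(257,199,.037,'bar end (exp -.075,-.235)'),(259,121,.046,'mouth top(-.075,-.165)'),(153,60,.139,'pawl tip(-.128,-.131)'),(297,187,.003,'mat'),(439,194,.003,'mat'),(288,300,.003,'mat side')]:
    print(l,*[np.round(a,4) for a in wray(p,R,u,v,z)])
go(-.0755,-.224,.026,84)
```

```text
bar end (exp -.075,-.235) [ 0.4453 -0.1766  0.037 ] [-0.0746 -0.2327]
mouth top(-.075,-.165) [ 0.4543 -0.1058  0.046 ] [-0.073  -0.1614]
pawl tip(-.128,-.131) [ 0.4053 -0.0657  0.139 ] [-0.126  -0.1266]
mat [ 0.4871 -0.1792  0.003 ] [-0.0327 -0.231 ]
mat [ 0.635  -0.2025  0.003 ] [ 0.1168 -0.2387]
mat side [ 0.4678 -0.3177  0.003 ] [-0.0375 -0.3707]
t 1.45 pos [ 0.4449 -0.1684  0.1611] stand [-0.0759 -0.2246] phi 83.9 tilt -1.0 F [-0.4 -0.6 -0.1] w 0.0855 gf 0.0 q [-0.51  0.19  1.83 -0.    1.12 -0.4 ]
GO [0.0009 0.0004 0.1689] twist -0.0008
```

>>> {"op": "move_arm", "data": {
  "deltas": [
    [[0.003,0.0,0.05,0,-1],[0.003,0.0,0.09,0,-1],[0.003,0.0,0.115,0,-1],[0.003,0.0,0.13,0,-1],[0.003,0.0,0.143,0,-1],[0.003,0.0,0.152,0,-1],[0.003,0.0,0.161,0,-1],[0.003,0.0,0.161,0,-1]]
  ]
}}

```text
clock: 2.25
position: [0.4452, -0.165, 0.0316]
ee_rot: [-0.0, 0.743, 0.669, -0.0]
contact_force: [-1.3, -0.1, -0.1]
width: 0.0855
gripper_force: 0.0
```

>>> {"op": "move_arm", "data": {
  "deltas": [
    [[0,0,0,0,1],[0,0,0,0,1],[0,0,0,0,1],[0,0,0,0,1],[0,0,0,0,1],[0,0,0,0,1],[0,0,0,0,1],[0,0,0,0,1],[0,0,0,0,1],[0,0,0,0,1]]
  ],
  "squeeze": 50
}}

```text
clock: 3.25
position: [0.4459, -0.1649, 0.0323]
ee_rot: [0.0, 0.743, 0.669, 0.0]
contact_force: [1.2, 0.9, 2.1]
width: 0.0087
gripper_force: 52.4
```

>>> {"op": "move_arm", "data": {
  "deltas": [
    [[-0.012,0,0,0,1],[-0.035,0,0,0,1],[-0.06,0,0,0,1],[-0.085,0,0,0,1],[-0.11,0,0,0,1],[-0.135,0,0,0,1],[-0.16,0,0,0,1],[-0.18,0,0,0,1],[-0.194,0,0,0,1],[-0.2,0,0,0,1],[-0.2,0,0,0,1]]
  ]
}}

```text
clock: 4.35
position: [0.4287, -0.3247, 0.032]
ee_rot: [0.0, 0.743, 0.669, -0.0]
contact_force: [0.2, -1.1, -0.0]
width: 0.0083
gripper_force: 51.9
```

Run:
```python
from h import *
import cv2
p,R=st();im=manip.get_image("wrist");cv2.imwrite("pics/w2.png",im[:,:,::-1]);np.savez("w2.npz",p=p,R=R)
```

```text
t 4.35 pos [ 0.4287 -0.3247  0.032 ] stand [-0.0757 -0.3817] phi 83.97 tilt -1.0 F [ 0.2 -1.1 -0. ] w 0.0083 gf 51.9 q [-0.78  0.42  1.87 -0.    0.85 -0.67]
```

View pics/w2.png

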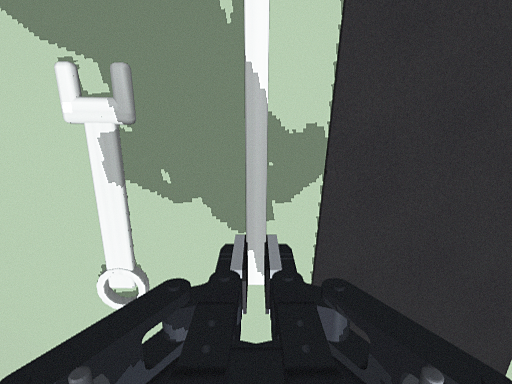

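The bar slid out with the gripper (its end at (257,284)). A release here would tip it, as its balance point is outside the tube. I'll push it back until that point is just inside, then regrip nearer the middle.

>>> {"op": "move_arm", "data": {
  "deltas": [
    [[0.02,0,0,0,1],[0.05,0,0,0,1],[0.08,0,0,0,1],[0.105,0,0,0,1],[0.118,0,0,0,1],[0.118,0,0,0,1],[0.118,0,0,0,0.3],[0.118,0,0,0,0.3],[0.118,0,0,0,0.3],[0.118,0,0,0,0.3],[0.118,0,0,0,0.3]]
  ]
}}

```text
clock: 5.5
position: [0.4386, -0.2305, 0.032]
ee_rot: [0.0, 0.743, 0.669, -0.0]
contact_force: [0.6, 1.3, -0.1]
width: 0.0301
gripper_force: 0.0
```

>>> {"op": "move_arm", "data": {
  "deltas": [
    [[0.02,0,0,0,0.3],[0.05,0,0,0,0.3],[0.075,0,0,0,0.3],[0.082,0,0,0,0.3],[0.082,0,0,0,0.3]]
  ]
}}

```text
clock: 6.0
position: [0.4454, -0.1637, 0.0321]
ee_rot: [-0.0, 0.743, 0.67, -0.0]
contact_force: [-0.3, 0.3, -1.2]
width: 0.03
gripper_force: 0.0
```

Run:
```python
from h import *
import cv2
p,R=st();im=manip.get_image("wrist");cv2.imwrite("pics/w3.png",im[:,:,::-1]);np.savez("w3.npz",p=p,R=R)
```

```text
t 6.0 pos [ 0.4454 -0.1637  0.0321] stand [-0.0758 -0.2198] phi 84.1 tilt -1.0 F [-0.3  0.3 -1.2] w 0.03 gf 0.0 q [-0.5   0.35  2.01 -0.    0.79 -0.4 ]
```

View pics/w3.png

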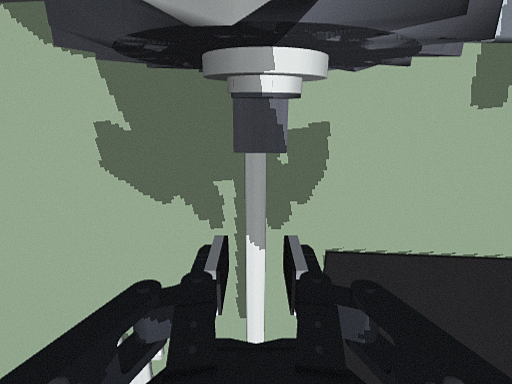

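The bar lies straight between the pads (columns 246–266), still seated in the tube mouth at (260,152). Grip firmly and draw it right out.

>>> {"op": "move_arm", "data": {
  "deltas": [
    [[0,0,0,0,1],[0,0,0,0,1],[0,0,0,0,1],[0,0,0,0,1],[0,0,0,0,1]]
  ],
  "squeeze": 110
}}

```text
clock: 6.55
position: [0.4458, -0.1655, 0.0322]
ee_rot: [0.0, 0.743, 0.669, -0.0]
contact_force: [-0.5, -2.0, 0.9]
width: 0.0066
gripper_force: 108.0
```

>>> {"op": "move_arm", "data": {
  "deltas": [
    [[-0.02,0,0,0,1],[-0.05,0,0,0,1],[-0.08,0,0,0,1],[-0.11,0,0,0,1],[-0.14,0,0,0,1],[-0.17,0,0,0,1],[-0.2,0,0,0,1],[-0.22,0,0,0,1],[-0.235,0,0,0,1],[-0.245,0,0,0,1],[-0.245,0,0,0,1]]
  ]
}}

```text
clock: 7.65
position: [0.4251, -0.3603, 0.032]
ee_rot: [0.0, 0.743, 0.669, -0.0]
contact_force: [0.1, 0.3, -1.8]
width: 0.0063
gripper_force: 107.9
```

Run:
```python
from h import *
import cv2
p,R=st();im=manip.get_image("wrist");np.savez("w4.npz",p=p,R=R);t=manip.get_image("top")[150:270,240:390]
cv2.imwrite("pics/w4.png",np.hstack([im[:,:,::-1],cv2.resize(t,(480,384),interpolation=cv2.INTER_CUBIC)[:,:280,::-1]]))
```

```text
t 7.65 pos [ 0.4251 -0.3603  0.032 ] stand [-0.0755 -0.4175] phi 83.95 tilt -1.0 F [ 0.1  0.3 -1.8] w 0.0063 gf 107.9 q [-0.83  0.44  1.83 -0.    0.87 -0.72]
```

View pics/w4.png

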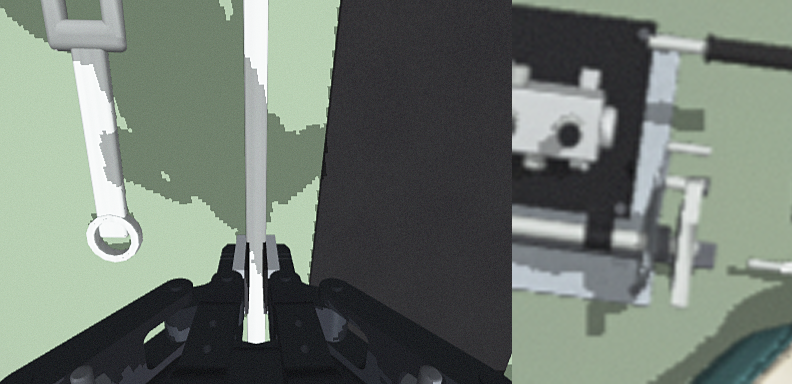

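The bar is out of the tube: the mouth is at (705,255) in the right-hand crop and the bar tip at (750,267), and the bar is held straight.

Run:
```python
from h import *
b=ray("top",240+(748-512)/3.2-.3,150+267/3.2-.3,.032);print("tip",RS.T@(b[:2]-T0))
im=manip.get_image("side")
import cv2
s=proj("side",np.r_[RS@[-.0755,-.1975]+T0,.032]);s=s.astype(int);print(s)
c=im[s[1]-60:s[1]+60,s[0]-60:s[0]+100];cv2.imwrite("pics/s4.png",cv2.resize(c,None,fx=5,fy=5,interpolation=cv2.INTER_CUBIC)[:,:,::-1])
```

```text
tip [-0.08193513 -0.19608191]
[314 202]
```

View pics/s4.png

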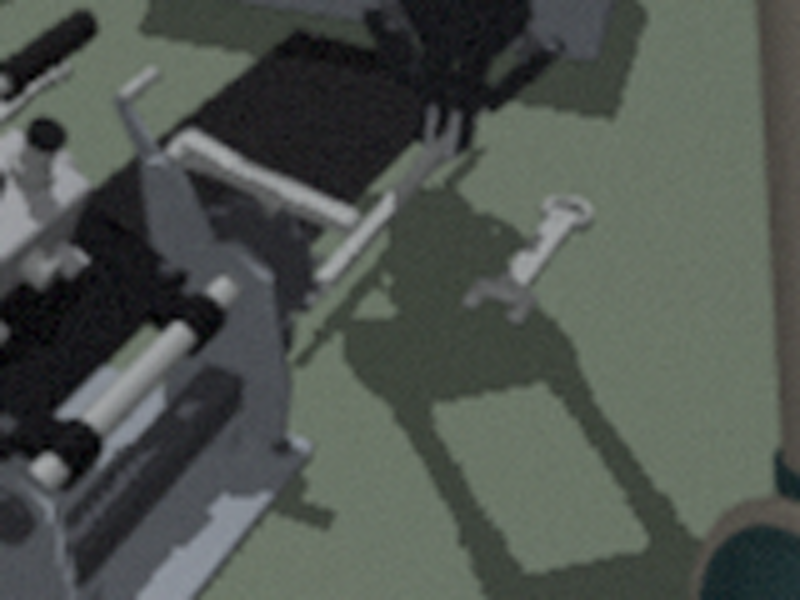

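>>> {"op": "move_arm", "data": {
  "deltas": [
    [[0,-0.02,-0.04,0,1],[0,-0.05,-0.08,0,1],[0,-0.053,-0.1075,0,1],[0,-0.053,-0.1075,0,1],[0.02,-0.053,-0.1075,0,1],[0.047,-0.053,-0.1075,0,1],[0.047,-0.053,-0.1075,0,1],[0.047,-0.053,-0.1075,0,1]]
  ]
}}

```text
clock: 8.6
position: [0.3867, -0.3162, 0.1168]
ee_rot: [-0.001, 0.743, 0.67, -0.0]
contact_force: [0.1, -0.8, -1.9]
width: 0.0066
gripper_force: 108.3
```

Run:
```python
from h import *
import cv2
p,R=st();a=manip.get_image("side");b=manip.get_image("top");w=manip.get_image("wrist")
X=np.r_[RS@[-.118,-.15]+T0,.12];sa=proj("side",X).astype(int);sb=proj("top",X).astype(int);print(sa-[40,30],sb-[40,30])
f=lambda im,c:cv2.resize(im[c[1]-30:c[1]+30,c[0]-40:c[0]+40],(400,300),interpolation=cv2.INTER_CUBIC)
o=np.vstack([np.hstack([f(a,sa),f(b,sb)]),np.hstack([cv2.resize(w,(400,300)),np.zeros((300,400,3),np.uint8)])])
cv2.imwrite("pics/pre.png",o[:,:,::-1])
```

```text
t 8.6 pos [ 0.3867 -0.3162  0.1168] stand [-0.1183 -0.3776] phi 84.1 tilt -1.0 F [ 0.1 -0.8 -1.9] w 0.0066 gf 108.3 q [-0.82  0.27  1.85 -0.    1.03 -0.72]
[284 158] [258 212]
```

View pics/pre.png

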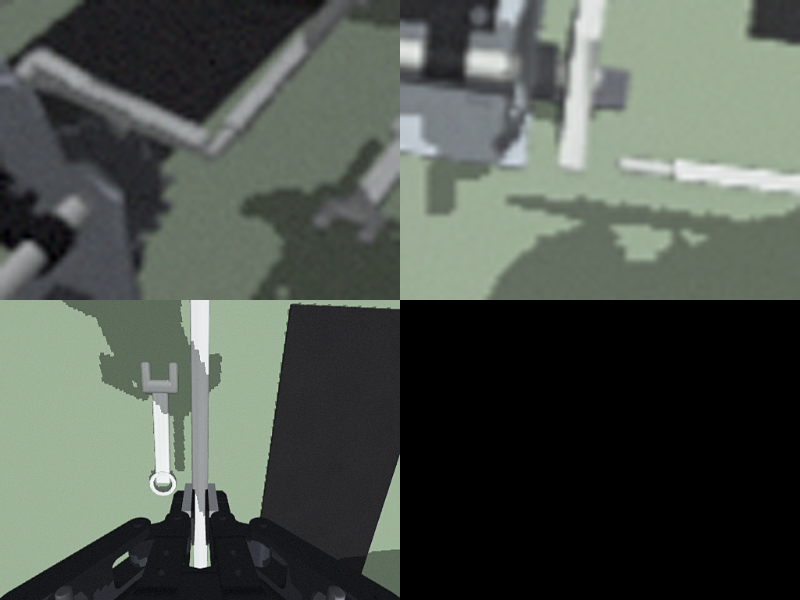

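Top crop: pawl end at (572,167), bar tip centre at (620,162). Side crop: bar tip at (210,148), just below and right of the pawl end at (205,135). Next I triangulate the tip.

Run:
```python
from h import *
import cv2
def tri(a,b):
    P=[]
    for n in("side","top"):
        c=manip.camera_params(n);K=np.array([[c["fx"],0,c["cx"]],[0,c["fy"],c["cy"]],[0,0,1]]);P.append(K@np.c_[c["R"],c["t"]])
    X=cv2.triangulatePoints(*P,np.array(a,float),np.array(b,float))[:,0];X=X[:3]/X[3];return np.round(np.r_[RS.T@(X[:2]-T0),X[2]],4)
S=lambda u,v:(284+u/5-.4,158+v/5-.4);T=lambda u,v:(258+(u-400)/5-.4,212+v/5-.4)
print("tip",tri(S(211,149),T(620,162)))
print("pawl end",tri(S(207,130),T(572,167)))
for X in([-.123,-.1576,.117],[-.1275,-.131,.142],[-.118,-.1576,.117]):
    W=np.r_[RS@X[:2]+T0,X[2]];print(X,(proj("side",W)-[284,158]+.4)*5,(proj("top",W)-[258,212]+.4)*5+[400,0])
```

```text
tip [-0.1195 -0.1575  0.1186]
pawl end [-0.1261 -0.1304  0.1467]
[-0.123, -0.1576, 0.117] [219.13388815 153.6104817 ] [618.95219547 167.61669451]
[-0.1275, -0.131, 0.142] [211.48582125 138.50705834] [571.75024423 168.6425671 ]
[-0.118, -0.1576, 0.117] [210.21660519 150.8936445 ] [619.97572287 158.16132806]
```

>>> {"op": "move_arm", "data": {
  "deltas": [
    [[0.012,0.004,0,0,1],[0.025,0.004,0,0,1],[0.037,0.004,0,0,1],[0.045,0.004,0,0,1],[0.05,0.004,0,0,1],[0.05,0.004,0,0,1]]
  ]
}}

```text
clock: 9.35
position: [0.3942, -0.2777, 0.1182]
ee_rot: [-0.0, 0.743, 0.669, -0.0]
contact_force: [1.1, -1.1, -2.1]
width: 0.0065
gripper_force: 108.3
```

Run:
```python
from h import *
st()
# arc about the pin, bar centre start at radius from pivot
x0,z0=-.1165,.118;px,pz=-.029,.154
# underside offset: pawl half-depth 5 + bar half 4.. bar touches when underside reached
L=.088;h=.0095
for a in [.0,.15,.3,.5,.7,.9,1.1,1.3,1.45,1.6,1.75,1.9]:
    th=np.radians(10)-a   # below horizontal toward -x
    x=px-L*np.cos(th)+h*-np.sin(th)*1; z=pz-L*np.sin(th)-h*np.cos(th)
    print(a,round(x,4),round(z,4),"ty,tz",np.round([(x-x0)/.8,-(z-z0)/.8],3))
```

```text
t 9.35 pos [ 0.3942 -0.2777  0.1182] stand [-0.1149 -0.3386] phi 84.03 tilt -1.0 F [ 1.1 -1.1 -2.1] w 0.0065 gf 108.3 q [-0.76  0.24  1.88 -0.    1.02 -0.65]
0.0 -0.1173 0.1294 ty,tz [-0.001 -0.014]
0.15 -0.1172 0.1423 ty,tz [-0.001 -0.03 ]
0.3 -0.1151 0.1556 ty,tz [ 0.002 -0.047]
0.5 -0.1093 0.1731 ty,tz [ 0.009 -0.069]
0.7 -0.1004 0.1899 ty,tz [ 0.02 -0.09]
0.9 -0.0885 0.2053 ty,tz [ 0.035 -0.109]
1.1 -0.0743 0.2186 ty,tz [ 0.053 -0.126]
1.3 -0.0583 0.2293 ty,tz [ 0.073 -0.139]
1.45 -0.0455 0.2354 ty,tz [ 0.089 -0.147]
1.6 -0.0323 0.2397 ty,tz [ 0.105 -0.152]
1.75 -0.0191 0.242 ty,tz [ 0.122 -0.155]
1.9 -0.0061 0.2424 ty,tz [ 0.138 -0.156]
```

>>> {"op": "move_arm", "data": {
  "deltas": [
    [[0,0,-0.014,0,1],[0,0,-0.03,0,1],[0,-0.001,-0.047,0,1],[0,0,-0.058,0,1],[0,0.001,-0.069,0,1],[0,0.004,-0.0795,0,1],[0,0.008,-0.09,0,1],[0,0.013,-0.1,0,1],[0,0.019,-0.109,0,1],[0,0.026,-0.118,0,1],[0,0.034,-0.126,0,1]]
  ]
}}

```text
clock: 10.45
position: [0.4218, -0.2813, 0.2194]
ee_rot: [-0.0, 0.743, 0.669, 0.0]
contact_force: [-0.4, 0.6, -1.3]
width: 0.0064
gripper_force: 108.3
```

Run:
```python
from h import *
import cv2
st();b=manip.get_image("top");a=manip.get_image("side")
f=lambda im,x,y:cv2.resize(im[y:y+60,x:x+80],(400,300),interpolation=cv2.INTER_CUBIC)
cv2.imwrite("pics/lift.png",np.hstack([f(a,270,145),f(b,258,190)])[:,:,::-1])
```

```text
t 10.45 pos [ 0.4218 -0.2813  0.2194] stand [-0.0871 -0.3393] phi 83.99 tilt -1.0 F [-0.4  0.6 -1.3] w 0.0064 gf 108.3 q [-0.73  0.19  1.68  0.    1.28 -0.62]
```

>>> {"op": "move_arm", "data": {
  "deltas": [
    [[0,0.008,-0.007,0,1],[0,0.017,-0.013,0,1],[0,0.027,-0.0185,0,1],[0,0.037,-0.023,0,1],[0,0.048,-0.026,0,1],[0,0.064,-0.029,0,1],[0,0.08,-0.03,0,1],[0,0.088,-0.03,0,1],[0,0.088,-0.03,0,1],[0,0.088,-0.03,0,1],[0,0.07,-0.03,0,1],[0,0.04,-0.03,0,1]]
  ]
}}

```text
clock: 11.75
position: [0.4522, -0.2845, 0.2425]
ee_rot: [-0.0, 0.743, 0.669, -0.0]
contact_force: [-0.7, -0.7, -2.9]
width: 0.0067
gripper_force: 108.4
```

Run:
```python
from h import *
import cv2
st();b=manip.get_image("top");a=manip.get_image("side");c=cv2.imread("pics/lift.png")[:,:,::-1]
f=lambda im,x,y:cv2.resize(im[y:y+60,x:x+80],(400,300),interpolation=cv2.INTER_CUBIC)
cv2.imwrite("pics/flip.png",np.vstack([c,np.hstack([f(a,270,135),f(b,258,180)])])[:,:,::-1])
```

```text
t 11.75 pos [ 0.4522 -0.2845  0.2425] stand [-0.0565 -0.3393] phi 84.03 tilt -1.0 F [-0.7 -0.7 -2.9] w 0.0067 gf 108.4 q [-0.69  0.21  1.58 -0.    1.35 -0.59]
```

View pics/flip.png

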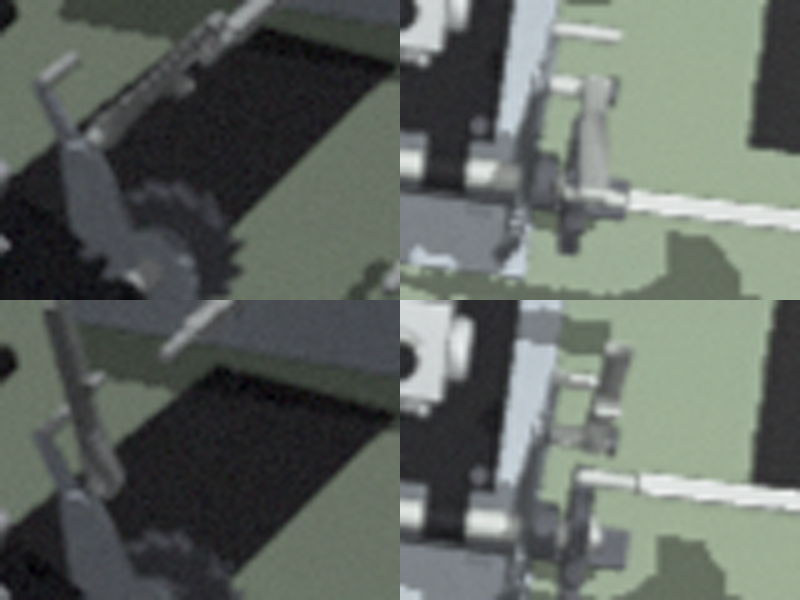

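Bottom crops: the pawl has gone over and rests on its back-stop pin at (600,380), clear of the bar tip at (585,478). Now I take the bar to the mat.

>>> {"op": "move_arm", "data": {
  "deltas": [
    [[-0.04,0,0,0,1],[-0.09,0,0,0,1],[-0.14,0,0,0,1],[-0.169,0.02,0.03,0.0225,1],[-0.169,0.06,0.08,0.0225,1],[-0.169,0.09,0.13,0.0225,1],[-0.169,0.108,0.18,0.0225,1],[-0.169,0.108,0.22,0.0225,1],[-0.169,0.108,0.241,0.0225,1],[-0.169,0.108,0.241,0.0225,1],[-0.169,0.108,0.241,0.0225,1]]
  ]
}}

```text
clock: 12.95
position: [0.5246, -0.4285, 0.0506]
ee_rot: [0.0, 0.759, 0.651, -0.0]
contact_force: [0.2, -0.7, -1.7]
width: 0.0061
gripper_force: 108.4
```

Run:
```python
from h import *
import cv2
p,R=st();im=manip.get_image("top")
# mat mask by darkness, neutral; bar bright
m=((im.max(2)<70)&(np.ptp(im.astype(int),axis=2)<9)).astype(np.uint8);m[:, :325]=0;m[:,452:]=0;m[:165]=0;m[240:]=0
cols=[]
for u in (340,350,360,370,430,438,444):
    v=np.nonzero(m[:,u])[0]; 
    if len(v):print(u,v.min(),v.max(),*[np.round(ray("top",u,x,.003)[:2],3) for x in(v.min()-.5,v.max()+.5)])
w=manip.get_image("wrist");g=w.max(2)
for v in(60,120,180):
    r=(g[v]<60);x=np.nonzero(r)[0];b=np.nonzero(g[v]>110)[0]
    zz=.003
    print(v,"dark",x.min(),x.max(),[np.round(wray(p,R,q,v,.003)[0][:2],3) for q in(x.min(),x.max())])
```

```text
t 12.95 pos [ 0.5246 -0.4285  0.0506] stand [ 0.0306 -0.4749] phi 81.26 tilt -1.0 F [ 0.2 -0.7 -1.7] w 0.0061 gf 108.4 q [-0.79  0.57  1.52 -0.    1.05 -0.63]
340 171 217 [ 0.629 -0.221] [ 0.49 -0.22]
350 173 214 [ 0.624 -0.251] [ 0.5  -0.25]
360 174 218 [ 0.621 -0.28 ] [ 0.488 -0.279]
370 176 225 [ 0.616 -0.31 ] [ 0.469 -0.307]
430 186 188 [ 0.589 -0.486] [ 0.58  -0.486]
444 179 215 [ 0.611 -0.528] [ 0.502 -0.524]
60 dark 129 387 [array([ 0.468, -0.318]), array([ 0.614, -0.34 ])]
120 dark 137 380 [array([ 0.464, -0.351]), array([ 0.609, -0.373])]
180 dark 165 280 [array([ 0.471, -0.39 ]), array([ 0.545, -0.401])]
```

>>> {"op": "move_arm", "data": {
  "deltas": [
    [[0,0,0.015,0,1],[0,0,0.028,0,1],[0,0,0.037,0,1],[0,0,0.043,0,1],[0,0,0.0465,0,1],[0,0,0.0485,0,1],[0,0,0.0485,0,1],[0,0,0.0485,0,1]]
  ]
}}

```text
clock: 13.85
position: [0.5248, -0.4282, 0.0117]
ee_rot: [0.0, 0.759, 0.651, -0.0]
contact_force: [-0.6, 0.8, 0.9]
width: 0.0063
gripper_force: 110.2
```

>>> {"op": "move_arm", "data": {
  "deltas": [
    [[0,0,0.001,0,1],[0,0,0.001,0,1]]
  ]
}}

```text
clock: 14.05
position: [0.5249, -0.4281, 0.0117]
ee_rot: [0.0, 0.759, 0.651, -0.0]
contact_force: [-1.8, 1.6, 4.6]
width: 0.0065
gripper_force: 112.7
```

>>> {"op": "move_arm", "data": {
  "deltas": [
    [[0,0,0,0,0.7],[0,0,0,0,0.6],[0,0,0,0,0.5],[0,0,0,0,0.4],[0,0,0,0,0.3],[0,0,0,0,0.3]]
  ],
  "squeeze": 20
}}

```text
clock: 14.65
position: [0.5251, -0.4286, 0.0107]
ee_rot: [0.001, 0.759, 0.651, -0.0]
contact_force: [1.7, -0.1, 3.1]
width: 0.03
gripper_force: 1.3
```

>>> {"op": "move_arm", "data": {
  "deltas": [
    [[0,0,-0.02,0,0.3],[0,0,-0.06,0,0.3],[0,0,-0.12,0,0.3],[0,0,-0.18,0,0.3],[0,0,-0.24,0,0.3],[0,0,-0.28,0,0.3],[0,0,-0.28,0,0.3]]
  ]
}}

```text
clock: 15.35
position: [0.5261, -0.4298, 0.2402]
ee_rot: [0.005, 0.759, 0.651, 0.0]
contact_force: [-0.0, -0.4, -0.3]
width: 0.0301
gripper_force: 0.0
```

Run:
```python
from h import *
import cv2
p,R=st();w=manip.get_image("wrist");g=w.max(2)
m=(g>100).astype(np.uint8);n,l,s,c=cv2.connectedComponentsWithStats(m)
for i in range(1,n):
    if s[i,4]>150:
        ys,xs=np.nonzero(l==i);print(s[i],cv2.minAreaRect(np.c_[xs,ys].astype(np.float32)))
for v in range(20,360,40):
    x=np.nonzero((g[v]<70))[0];b=np.nonzero(g[v,x.min():x.max()]>100)[0]+x.min() if len(x) else []
    print(v,x.min() if len(x) else None,x.max() if len(x) else None,(b.min(),b.max()) if len(b) else None)
im=manip.get_image("top");cv2.imwrite("pics/top9.png",im[:,:,::-1])
sub=im[160:250,320:460].max(2);mm=(sub>110)
```

```text
t 15.35 pos [ 0.5261 -0.4298  0.2402] stand [ 0.0322 -0.4761] phi 81.28 tilt -1.0 F [-0.  -0.4 -0.3] w 0.0301 gf 0.0 q [-0.79  0.43  1.27 -0.    1.44 -0.63]
[     0      0    512    379 112896] ((255.49996948242188, 188.99996948242188), (510.99993896484375, 377.99993896484375), 0.0)
[ 248    0   10  220 1881] ((252.49996948242188, 109.49998474121094), (218.99996948242188, 8.999998092651367), 90.0)
[344 346  39  38 563] ((359.5000305175781, 368.5000305175781), (52.32590103149414, 14.142135620117188), 45.0)
20 188 511 (np.int64(249), np.int64(499))
60 191 511 (np.int64(249), np.int64(495))
100 194 511 (np.int64(249), np.int64(491))
140 197 511 (np.int64(250), np.int64(491))
180 200 511 (np.int64(250), np.int64(484))
220 202 511 (np.int64(311), np.int64(490))
260 195 316 (np.int64(207), np.int64(304))
300 111 484 (np.int64(287), np.int64(474))
340 55 457 (np.int64(119), np.int64(392))
```

Run:
```python
from h import *
import cv2
p,R=st()
print("bar end",wray(p,R,253,219,.013)[0],"top row",wray(p,R,253,0,.013)[0], "mat left",wray(p,R,188,20,.003)[0],wray(p,R,200,180,.003)[0])
def tri(a,b):
    P=[]
    for n in("side","top"):
        c=manip.camera_params(n);K=np.array([[c["fx"],0,c["cx"]],[0,c["fy"],c["cy"]],[0,0,1]]);P.append(K@np.c_[c["R"],c["t"]])
    X=cv2.triangulatePoints(*P,np.array(a,float),np.array(b,float))[:,0];X=X[:3]/X[3];return np.round(np.r_[RS.T@(X[:2]-T0),X[2]],4)
im=manip.get_image("side");sub=im[140:175,235:290]
m=(sub.max(2)<40).astype(np.uint8);n,l,s,c=cv2.connectedComponentsWithStats(m)
for i in range(1,n):
    if s[i,4]>20:print(s[i],c[i]+[235,140])
print(tri((261.5,155.5),(317,165.8)))
for a in(.3,.36,.42,.5,.58):
    X=np.r_[RS@[-.075+.17*np.cos(a),-.175]+T0,.1+.17*np.sin(a)];print(a,proj("side",X),proj("top",X))
go(.09,-.185,.24)
```

```text
t 15.45 pos [ 0.5242 -0.4279  0.2344] stand [ 0.0302 -0.4744] phi 81.28 tilt -1.0 F [ 0.7  0.7 -1.4] w 0.03 gf 0.0 q [-0.79  0.43  1.27 -0.    1.43 -0.63]
bar end [ 0.51007203 -0.49533853  0.013     ] top row [ 0.54858732 -0.24884281  0.013     ] mat left [ 0.47488196 -0.25398819  0.003     ] [ 0.4498729  -0.43521102  0.003     ]
[ 17   5  21  17 114] [263.11403509 151.88596491]
[  0  23  17  12 143] [241.58741259 169.3006993 ]
[25 26  7  6 32] [262.6875  168.59375]
[ 0.088  -0.1726  0.1491]
0.3 [262.57410596 154.93429837] [317.85893157 165.79202348]
0.36 [263.56117023 152.18437805] [318.22853859 166.2995044 ]
0.42 [264.73392094 149.51230366] [318.57019649 167.04694239]
0.5 [266.58665212 146.08849706] [318.97870075 168.42174881]
0.58 [268.76845352 142.84639482] [319.32909546 170.23233484]
t 15.5 pos [ 0.5238 -0.4275  0.2328] stand [ 0.0297 -0.474 ] phi 81.28 tilt -1.0 F [-0.5 -0.9 -0.4] w 0.0297 gf 0.0 q [-0.79  0.43  1.28 -0.    1.43 -0.63]
GO [ 0.3644  0.0581 -0.0085] twist None
```

>>> {"op": "move_arm", "data": {
  "deltas": [
    [[0.05,0.01,0,0,1],[0.11,0.02,0,0,1],[0.17,0.03,0,0,1],[0.23,0.04,0,0,1],[0.28,0.046,0,0,1],[0.32,0.052,0,0,1],[0.35,0.052,0,0,1],[0.361,0.052,0,0,1],[0.361,0.052,0,0,1],[0.361,0.052,0,0,1]]
  ]
}}

```text
clock: 16.5
position: [0.6091, -0.15, 0.2334]
ee_rot: [-0.0, 0.759, 0.651, -0.001]
contact_force: [-0.7, 0.1, 0.8]
width: 0.0
gripper_force: 0.0
```

Run:
```python
from h import *
p,R=st();go(.089,-.188,.185)
w=manip.get_image("wrist")
import cv2;cv2.imwrite("pics/w9.png",w[:,:,::-1])
```

```text
t 16.5 pos [ 0.6091 -0.15    0.2334] stand [ 0.0855 -0.1891] phi 81.26 tilt -1.0 F [-0.7  0.1  0.8] w 0.0 gf 0.0 q [-0.35  0.36  1.4  -0.    1.39 -0.2 ]
t 16.5 pos [ 0.6091 -0.15    0.2334] stand [ 0.0855 -0.1891] phi 81.26 tilt -1.0 F [-0.7  0.1  0.8] w 0.0 gf 0.0 q [-0.35  0.36  1.4  -0.    1.39 -0.2 ]
GO [0.0016 0.0044 0.0605] twist None
```

>>> {"op": "move_arm", "data": {
  "deltas": [
    [[0,0.003,0.03,0,1],[0,0.003,0.055,0,1],[0,0.003,0.065,0,1],[0,0.003,0.07,0,1],[0,0.004,0.075,0,1],[0,0.005,0.08,0,1],[0,0.006,0.085,0,1],[0,0.007,0.09,0,1],[0,0.008,0.095,0,1],[0,0.008,0.1,0,1],[0,0.009,0.105,0,1],[0,0.009,0.11,0,1]]
  ]
}}

```text
clock: 17.75
position: [0.6173, -0.1497, 0.1463]
ee_rot: [0.0, 0.759, 0.651, 0.001]
contact_force: [1.8, -0.2, 3.7]
width: 0.0001
gripper_force: 1.8
```

Contact at about 4 N, and the plate is going down smoothly. I carry on slowly.

>>> {"op": "move_arm", "data": {
  "deltas": [
    [[0,0,0.005,0,1],[0,0,0.01,0,1],[0,0,0.014,0,1],[0,0.001,0.018,0,1],[0,0.001,0.021,0,1],[0,0.001,0.024,0,1],[0,0.001,0.026,0,1],[0,0.001,0.028,0,1],[0,0.001,0.03,0,1],[0,0.001,0.031,0,1],[0,0.001,0.032,0,1]]
  ]
}}

```text
clock: 18.85
position: [0.6175, -0.1502, 0.1208]
ee_rot: [-0.0, 0.759, 0.651, -0.0]
contact_force: [2.2, 1.0, 2.8]
width: 0.0001
gripper_force: 1.2
```

>>> {"op": "move_arm", "data": {
  "deltas": [
    [[0,0,0.001,0,1],[0,0,0.002,0,1],[0,0,0.003,0,1],[0,0,0.004,0,1],[0,0,0.004,0,1]]
  ]
}}

```text
clock: 19.35
position: [0.6177, -0.1503, 0.1179]
ee_rot: [0.0, 0.759, 0.651, 0.0]
contact_force: [1.5, 0.8, 3.0]
width: 0.0
gripper_force: 1.9
```

>>> {"op": "move_arm", "data": {
  "deltas": [
    [[0,0,0.001,0,1],[0,0,0.002,0,1],[0,0,0.003,0,1],[0,0,0.003,0,1]]
  ]
}}

```text
clock: 19.75
position: [0.6178, -0.1503, 0.1177]
ee_rot: [0.001, 0.759, 0.651, 0.0]
contact_force: [-1.2, 1.5, 13.7]
width: 0.0
gripper_force: 7.0
```

Force has risen to 14 N with no further travel, at the height expected for home (TCP 0.118). I press a little more, then back off.

>>> {"op": "move_arm", "data": {
  "deltas": [
    [[0,0,0.001,0,1],[0,0,0.001,0,1],[0,0,0,0,1],[0,0,-0.01,0,1],[0,0,-0.04,0,1],[0,0,-0.09,0,1],[0,0,-0.15,0,1],[-0.06,0,-0.17,0,1],[-0.12,0,-0.17,0,1],[-0.18,0,-0.17,0,1],[-0.2,0,-0.17,0,1],[-0.2,0,-0.17,0,1]]
  ]
}}

```text
clock: 20.95
position: [0.5918, -0.3107, 0.2498]
ee_rot: [-0.001, 0.76, 0.65, -0.001]
contact_force: [0.1, 1.1, -0.6]
width: -0.0002
gripper_force: 0.0
```

Run:
```python
from h import *
import cv2
p,R=st();a=manip.get_image("side");b=manip.get_image("top")
sub=a[140:200,235:300];m=(sub.max(2)<40).astype(np.uint8);n,l,s,c=cv2.connectedComponentsWithStats(m)
print([(s[i].tolist(),np.round(c[i]+[235,140],1).tolist()) for i in range(1,n) if s[i,4]>20])
for al in(0,.03,.3):
    X=np.r_[RS@[-.075+.17*np.cos(al),-.175]+T0,.1+.17*np.sin(al)];print(al,proj("side",X),proj("top",X))
# handle in top: dark rows in columns
for u in(305,315,325):
    v=np.nonzero(b[145:185,u].max(1)<70)[0]+145;print(u,v)
# pawl end at 2.1 rad
th=np.radians(10)-2.1
for r in(.03,.06,.095):
    X=np.r_[RS@[-.029-r*np.cos(th),-.131]+T0,.154-r*np.sin(th)];q=np.round(proj("top",X)).astype(int);w=np.round(proj("side",X)).astype(int);print(r,q,b[q[1],q[0]],w,a[w[1],w[0]])
# bar on mat
for d in(-.14,-.1,-.05,0.03,.05,.1,.14):
    X=np.array([.535+.0113*0+d*.151,-.359+d*.9885,.012]);q=np.round(proj("top",X)).astype(int);print(d,q,b[q[1]-3:q[1]+4,q[0]].max(1))
```

```text
t 20.95 pos [ 0.5918 -0.3107  0.2498] stand [ 0.0851 -0.3508] phi 81.06 tilt -1.0 F [ 0.1  1.1 -0.6] w -0.0002 gf 0.0 q [-0.59  0.42  1.27 -0.    1.46 -0.43]
[([56, 20, 9, 20, 97], [296.1, 169.9]), ([13, 23, 21, 16, 122], [258.1, 171.0]), ([32, 35, 17, 18, 147], [276.6, 183.9]), ([0, 43, 8, 6, 38], [238.0, 185.4]), ([30, 51, 20, 9, 113], [273.2, 195.9])]
0 [260.3822855  169.50597118] [315.66515022 166.6903132 ]
0.03 [260.3996256  168.00668303] [315.90614282 166.35483691]
0.3 [262.57410596 154.93429837] [317.85893157 165.79202348]
305 [164 165 166 167 168]
315 [165 166 167 168 169 170]
325 [166 167 168 169 170 171]
0.03 [298 202] [196 203 199] [288 160] [58 59 61]
0.06 [300 196] [85 87 88] [285 150] [58 60 59]
0.095 [301 190] [95 98 96] [281 137] [58 59 60]
-0.14 [436 211] [ 35  74 164 171 167  94  54]
-0.1 [422 209] [ 66 146 226 230 225 118 107]
-0.05 [405 206] [234 232 232 231 231 231 230]
0.03 [378 201] [109 134 163 189 213 218 217]
0.05 [371 200] [ 67  88 112  99  94  96  96]
0.1 [354 197] [ 50  81 201 228 228 158  74]
0.14 [340 195] [ 51  65 147 219 179  91  53]
```

```bash
python3 -c "
from rig import manip;print(manip.sign_off())"
```

```text
the job is handed in; nothing more can be done
None
```

The job is handed in after about 21 s of the 61 s allowed: the pawl was flipped onto its back stop with the bar, the bar lies flat on the mat after a drop of at most about 3 mm, and the plate was lowered smoothly onto its rests.

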